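# Seat the cell carrier under a photometer's push-latch cover

### The job

The round cell carrier under the bench photometer's push-latch cover has been left standing up. Press the front of the shut cover in and let go so that it pops open by itself, press the carrier fully home, then swing the cover down and press it in once more so that it stays latched shut. Use only the fingertips to press and push; pick nothing up, and leave the vials, jars and other things around it standing where they are.

Things in the scene. Friction and masses are not known exactly. Their poses are not given: they have to be found in the camera images.
- meter: Bench photometer, a flat white box 165 (x) x 130 (y) x 45 mm fixed to the worktop; origin at the centre of its underside, x from its front (display, four small keys) to its rear. The rear carries a grey hinged cover, 82 (x) x 90 mm, 26 mm tall, its top 81 mm over the worktop when latched. Under it: a grey sample deck, 65 x 76 mm, top 63 mm over the worktop, centred 25 mm behind the origin.
- cover (a joint): Cover angle, rad; rear hinge along the meter's y, front edge rises. 0 latched, about 1.4 (nearly upright) popped open, -0.095 pressed in to its firm stop (front edge 8 mm down). Push-push latch: press to the stop and let go; a light spring swings it open in about 1 s. Swing it down, press to the stop, let go: it latches. 2 N at the front moves it, 6 N reaches the stop. It can give to 1.75.
- cover_press (a point): The place to press: on top of the cover's front part at three thin ribs, 70 mm in front of the hinge axis and 26 mm above it when shut (right over the meter's origin). It moves with the cover.
- cover_hinge (a point): Middle of the cover's hinge axis, at the rear of the meter (70 mm behind its origin, 55 mm above the worktop); fixed to the meter, axes as the meter's.
- carrier (a joint): How far the cell carrier is pressed down, m: starts at 0 to 0.002, fully home at 0.007. About 3 N of friction moves it; it stays where it is left.
- carrier_top (a point): Centre of the top of the cell carrier, a round white plunger 28 mm across standing upright in the sample deck, 20 mm behind the meter's origin on its midline; its top is 71 mm above the worktop at joint value 0 and 64 mm (1 mm over the deck) when fully home.
- by_vial_1: Bystander, to be left alone: small brown vial with a white cap, 22 mm across, 44 mm tall, standing in front of the meter; origin at the centre of its underside.
- by_vial_2: Bystander, to be left alone: small clear vial with a blue cap, 22 mm across, 44 mm tall, standing in front of the meter; origin at the centre of its underside.
- by_stopper_1: Bystander, to be left alone: blue rubber stopper, 26 mm across, 22 mm tall, standing in front of the meter; origin at the centre of its underside.
- by_jar_2: Bystander, to be left alone: squat white jar with a red lid, 56 mm across, 70 mm tall, standing behind the meter; origin at the centre of its underside.
- by_tube_3: Bystander, to be left alone: self-standing tube with a blue cap, 34 mm across, 115 mm tall, standing behind the meter; origin at the centre of its underside.
- by_dish_2: Bystander, to be left alone: flat round dish, 71 mm across, 16 mm tall, standing to the left of the meter; origin at the centre of its underside.
- by_amber_1: Bystander, to be left alone: brown bottle with a black cap, 60 mm across, 106 mm tall, standing at the back left; origin at the centre of its underside.

How it is judged:
On the way, in this order (a step that is already met when the one before it is completed fails the run):
1. the cover has sprung open (past 0.9 rad) with the robot not holding it (value of joint cover above 0.9 rad and contact force between the fingers and cover below 0.3 N), for 0.2 s.
2. with the cover open, the carrier is pressed home (at least 5.5 of its 7 mm) (value of joint carrier above 0.0055 m and value of joint cover above 0.5 rad), for 0.2 s.
3. the cover is pressed down shut (value of joint cover below 0.04 rad), for 0.1 s.
At the end, for the whole second after the job is handed in: The cover stays latched shut by itself (within 0.04 rad of 0, at rest) and the carrier is home (pressed at least 5.5 of its 7 mm) (value of joint cover between -0.04 and 0.04 rad and velocity of joint cover below 0.05 rad/s and value of joint carrier above 0.0055 m); the robot touches nothing.
It fails at once if a bystander is lifted, carried, pushed more than 25 mm or knocked over (distance of any of by_vial_1, by_vial_2, by_stopper_1, by_jar_2, by_tube_3, by_dish_2, by_amber_1 from where it was at the start of the episode above 0.025 m or angle between any of by_vial_1, by_vial_2, by_stopper_1, by_jar_2, by_tube_3, by_dish_2, by_amber_1's own z axis and vertical above 0.5 rad).
It also fails if it takes over 42 s, if anything falls off the work surface, if the arm or the gripper's body presses on something with over 40 N, if the wrist force passes 120 N, or if a joint passes its speed limit or range.

### The arm

A 6-joint arm with a two-finger parallel gripper is mounted at the origin on a cart in front of the work surface, level with it; the furniture and walls round the work are solid. World frame = base frame: x ahead of the robot, y to its left, z up, the work surface at z = 0. Lengths are in m, angles in rad, forces in N, time in s.
With the tool pointing down it reaches from about 0.3 to 0.775 m from the base axis. Payload 14.6 kg.
Tool frame: the origin (TCP) lies midway between the tips of the shut fingers; the grasp point (between the pads) lies 19 mm behind it (ctrl.grip_depth is the distance from the TCP to the grasp point, in m); z points along the fingers, x is the direction in which the jaws open and shut, and the axes are right-handed (so a half turn about z gives the same grasp; the last joint's range is limited). The gripper opens to 94 mm and grips with 3 to 60 N. Pads are 16 mm wide; open, the fingers measure 119 mm over their backs; the gripper's body (75 mm by 177 mm) begins 78 mm behind the grasp point.
Start: joints at [1.205, 0.3, 1.521, -0, 1.321, -0.067], TCP at [0.162, 0.526, 0.205] pointing down, gripper open.
Joint ranges: [-3.03, 3.03], [-0.79, 2.21], [0.23, 2.52], [-1.04, 4.18], [0, 3.07], [-2.55, 2.55]. Speed limits (rad/s): [2.22, 2.22, 2.57, 3.14, 3.14, 3.14].

### API

Orientations are given as [roll, pitch, yaw] about the fixed x, y, z axes, in that order (R = Rz(yaw) Ry(pitch) Rx(roll)).
In Python, from station import ctrl gives the robot as it stands.
- The arm moves only by the tool play_rows, never from a script. Its argument "steps" is a list that holds one entry, the list of rows, each a list of 7 numbers: the shift along the tool's x, y, z in cm, then the turn, a rotation vector about the tool's x, y, z in rad, then the opening, from 0 (shut) to 1 (fully open). In form: [[[x, y, z, ax, ay, az, hand], ...]]. A call has 1 to 20 rows; each row is the pose to reach, as a shift and turn from the pose measured when the call began, along the tool's axes at that moment; what a row does not reach only later rows make up. A row lasts 1/12 s, in which the tool goes at most 41.7 mm and 7.16 degrees, less where a joint would pass 70% of its speed; a pose out of reach is approached as far as the arm can. A call with a gripper value outside its range is refused whole. The fingers move at their own pace and stop on an object; "force" is the grip in N (left out, the last holds). Time passes only in rows, so rows that repeat a pose let the fingers close. It gives the time, the measured TCP pose, the force and the opening at its end, in the units of the state.
- ctrl.get_obs(): the state, without advancing time (a new reading comes with each control period).
- ctrl.camera(name): name is "scene" or "top"; returns a dict with "frame" (384x512x3 uint8, blue, green, red), "fovy" (degrees; the focal length in pixels is half the picture's height over the tangent of half this angle, whatever the lens; pixels are square), "cx", "cy" (the principal point, pixels), "world_to_cam" (4x4, takes a point from world to camera coordinates). Camera axes: x right, y up, looking along -z (the intrinsics and any distortion apply to the point x, -y, -z); pixel columns grow to the right and rows downward; lengths in m; the calibration is good to about 2 mm. A picture is of the moment at which its call begins. There is no depth.
- ctrl.hand_in(): hands the job in, once; it reports no verdict.
The state is a dict: "time_s": time; "qpos": joint angles; "joint_vel": joint speeds; "tau": joint torques, N m; "ee_pos": TCP position; "eef_rot": TCP orientation; "force": force on the tool from outside, world axes, zero at the start; "moment": the same for the moment, N m; "grip_width": finger opening in m.
Only numpy, scipy, OpenCV 4.12 (cv2) and the standard library are available. Lean on these libraries where they do the work, as an engineer would, in place of code of your own. Each camera call takes 0.05 s, during which the arm holds its last target. There are 200 camera calls.

## Working session

There is one attempt and no reset: what is moved stays moved. The work goes in short steps, Python scripts to look and compute and a tool call to move; the robot and the scene stay as the last step left them, time stands still between calls to the robot, and variables do not carry over. Pictures are saved under pics/ and viewed, about 8 in all and at most 12, crops included, and the job is handed in when it is done.

Besides the shell and the picture viewer there is one more tool, called by a JSON object that holds its "op" and its "data", one argument or row to a line. play_rows: Moves the arm, as the interface text tells. Its arguments: {"type":"object","properties":{"steps":{"type":"array"},"force":{"type":"number"}},"required":["steps"]}

```bash
mkdir -p pics; ls
python3 - <<'E'
from station import ctrl
import cv2,numpy as np,json
o=ctrl.get_obs();print(o)
for n in("scene","top"):
    c=ctrl.camera(n);cv2.imwrite(f"pics/{n}0.png",cv2.resize(c["frame"],(800,600),interpolation=cv2.INTER_CUBIC))
    print(n,{k:v for k,v in c.items() if k!="frame"})
    np.savez(f"{n}0.npz",**c)
E
```

```text
pics
{'time_s': 0.0, 'qpos': array([ 1.20537917e+00,  3.00445619e-01,  1.52160229e+00, -1.01208691e-05,
        1.32065752e+00, -6.65874407e-02]), 'joint_vel': array([ 4.43070902e-06,  3.21184868e-04,  4.57299080e-04, -3.41746411e-04,
        2.38845501e-04,  4.14613536e-04]), 'tau': array([-1.64157915e-03, -5.31801724e+01, -3.52733588e+01,  7.07681640e-02,
        2.44228105e-02, -9.91807929e-05]), 'ee_pos': array([0.16182658, 0.52538158, 0.20489133]), 'eef_rot': array([-3.14152839e+00,  1.11096303e-03,  1.27196916e+00]), 'force': array([-0.11555827,  0.50080528, -0.73749552]), 'moment': array([0.03138906, 0.01434677, 0.01114811]), 'grip_width': 0.094105060315632}
scene {'fovy': 43.91587353075408, 'cx': 263.41039537196855, 'cy': 187.2322590850006, 'world_to_cam': array([[-0.65731338, -0.75317271, -0.02588406,  0.30211194],
       [ 0.34118169, -0.32803185,  0.88090304, -0.29128568],
       [-0.67196292,  0.57019819,  0.47258846, -0.56090958],
       [ 0.        ,  0.        ,  0.        ,  1.        ]])}
top {'fovy': 51.72260083196101, 'cx': 251.7085189595493, 'cy': 193.63128695961993, 'world_to_cam': array([[ 0.01249155, -0.99937074,  0.03319754, -0.13090682],
       [ 0.99924864,  0.01369445,  0.03625762, -0.54044902],
       [-0.03668943,  0.03271968,  0.99879092, -1.03938663],
       [ 0.        ,  0.        ,  0.        ,  1.        ]])}
```

View pics/scene0.png

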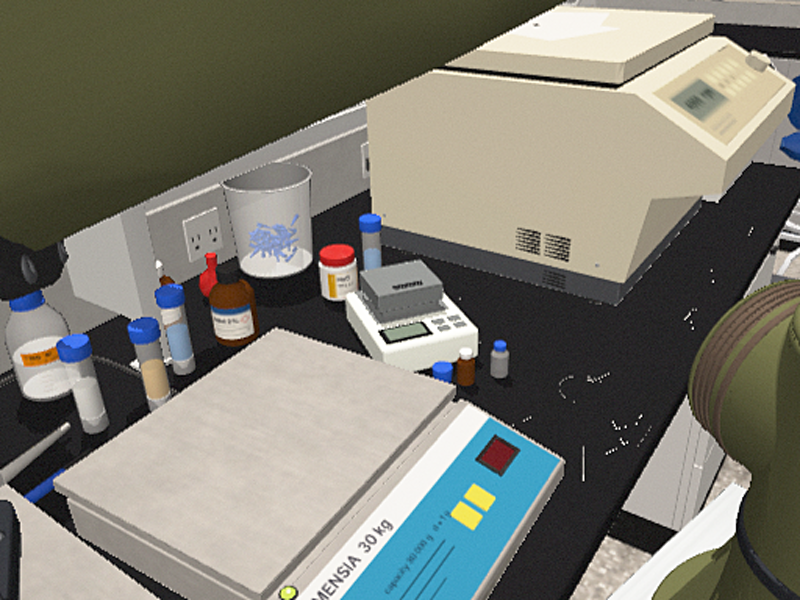

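View pics/top0.png

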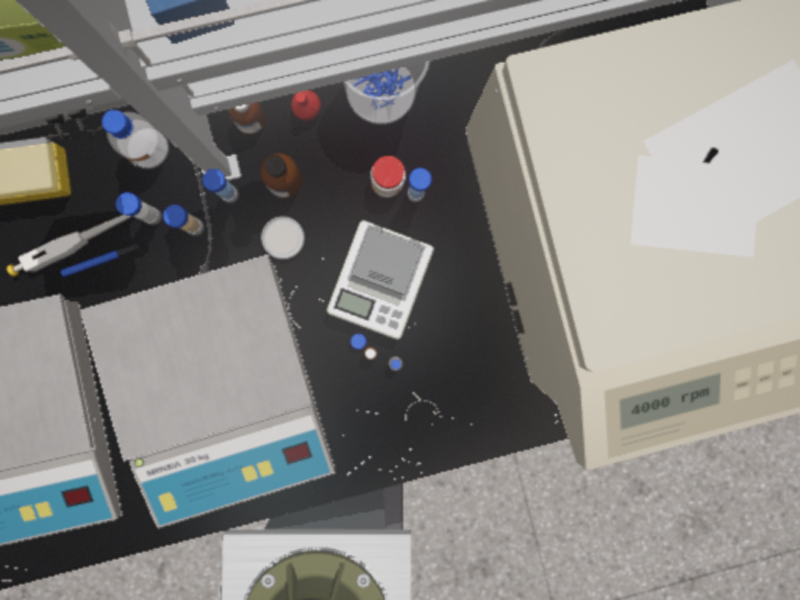

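The scene picture shows the meter at about (410,315) with the cover shut. In the top picture it is at (380,280), turned about -20°. The vials and stopper are in front at (358–395, 342–364), with the jar and tube behind at (388–420, 175). Next I'll enlarge both for corner readings.

Run:
```python
import cv2,numpy as np
t=np.load("top0.npz")["frame"];s=np.load("scene0.npz")["frame"]
a=cv2.resize(t[135:245,195:295],None,fx=5.4,fy=5.4,interpolation=cv2.INTER_CUBIC)
b=cv2.resize(s[150:260,195:340],None,fx=5.4,fy=5.4,interpolation=cv2.INTER_CUBIC)
cv2.imwrite("pics/tc.png",a);cv2.imwrite("pics/sc.png",b);print(a.shape,b.shape)
```

```text
(594, 540, 3) (594, 783, 3)
```

View pics/tc.png

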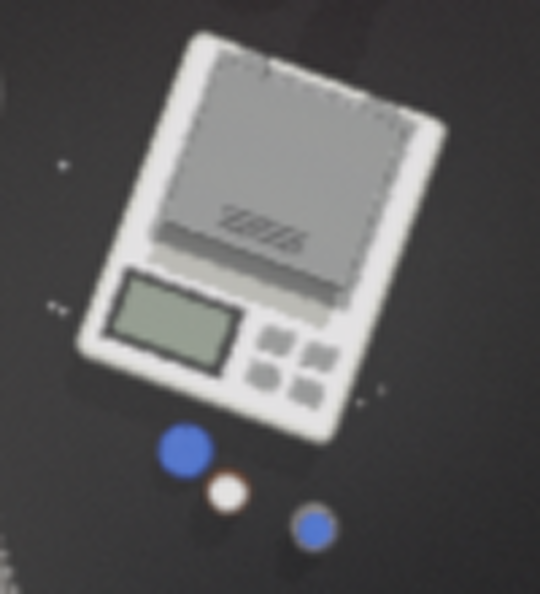

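View pics/sc.png

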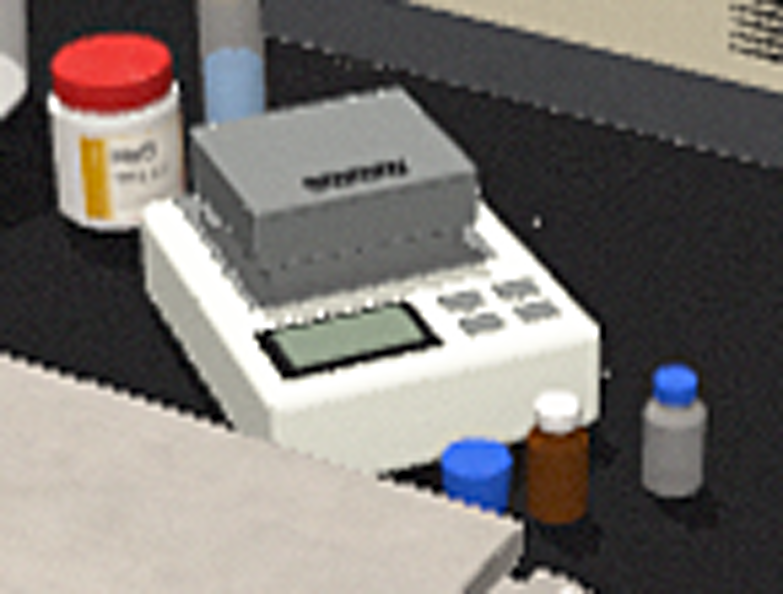

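The crop shows the box's top corners and ribs clearly. In the top crop the corners are about (77,352), (195,30), (449,121) and (330,446), with the ribs at (262,229). In the scene crop the corners are (272,408), (600,325) and (145,207), with the ribs at (356,174).

```bash
cat > h.py <<'E'
import numpy as np,cv2
from scipy.optimize import least_squares
from scipy.spatial.transform import Rotation as R
def proj(c,P):
    f=192/np.tan(np.radians(float(c["fovy"]))/2);W=c["world_to_cam"]
    p=np.atleast_2d(P)@W[:3,:3].T+W[:3,3]
    return np.c_[c["cx"]+f*p[:,0]/-p[:,2],c["cy"]-f*p[:,1]/-p[:,2]]
def back(c,u,v,z):
    f=192/np.tan(np.radians(float(c["fovy"]))/2);W=c["world_to_cam"]
    d=W[:3,:3].T@np.array([(u-c["cx"])/f,-(v-c["cy"])/f,-1]);o=-W[:3,:3].T@W[:3,3]
    return o+d*(z-o[2])/d[2]
E
python3 - <<'E'
from h import *
t=dict(np.load("top0.npz"));s=dict(np.load("scene0.npz"))
cr=lambda p,u0,v0:(np.array(p,float)+.5)/5.4-.5+[u0,v0]
M=np.array([[-.0825,.065,.045],[.0825,.065,.045],[.0825,-.065,.045],[-.0825,-.065,.045],[0,0,.081]])
T=cr([(77,352),(195,30),(449,121),(330,446),(262,229)],195,135)
S=cr([(272,408),(145,207),(600,325),(356,174)],195,150);SI=[0,1,3,4]
def w(p):
    return R.from_euler('z',p[2]).apply(M)+[p[0],p[1],0]
def r(p,a=1,b=1):
    q=w(p);return np.r_[a*(proj(t,q)-T).ravel(),b*(proj(s,q[SI])-S).ravel()]
for a,b in((1,1),(1,0),(0,1)):
    f=least_squares(r,[.55,-.12,-.35],args=(a,b));print(f.x,f.x[2]*57.3,np.abs(f.fun).max());
    if a==b:p=f.x;print(f.fun.round(1))
def P(x,y,z):return R.from_euler('z',p[2]).apply([x,y,z])+[p[0],p[1],0]
for n,q in dict(press=(0,0,.081),carr=(.02,0,.071),hinge=(.07,0,.055)).items():print(n,P(*q).round(4))
for n,u,v,z in(("vial1",228,493,.044),("vial2",314,528,.044),("stop",186,451,.022)):print(n,back(t,*cr((u,v),195,135),z).round(3))
for n,u,v,z in(("jar",388,174,.07),("tube",419,179,.115),("amber",280,166,.106),("dish",283,238,.016)):print(n,back(t,u*.64,v*.64,z).round(3))
np.save("pose.npy",p)
for u,v in((120,40),(190,105),(500,60),(700,0)):print(u,v,back(t,u*.64,v*.64,.3).round(2))
E
```

```text
[ 0.57938507 -0.10005265 -0.34337362] -19.67530868131095 1.866903413052853
[-0.8  0.  -0.1 -0.3  0.1  0.5 -0.1  0.3  0.1  0.5 -0.1 -1.1 -1.9 -1.5
  1.4 -0.1  0.2  0.2]
[ 0.57992662 -0.10044975 -0.3365219 ] -19.282705047573163 0.5112494476733502
[ 0.57753776 -0.09896476 -0.3550341 ] -20.343453695054123 1.4369168360169624
press [ 0.5794 -0.1001  0.081 ]
carr [ 0.5982 -0.1068  0.071 ]
hinge [ 0.6453 -0.1236  0.055 ]
vial1 [ 0.458 -0.086  0.044]
vial2 [ 0.442 -0.127  0.044]
stop [ 0.477 -0.065  0.022]
jar [ 0.748 -0.111  0.07 ]
tube [ 0.73  -0.158  0.115]
amber [0.748 0.058 0.106]
dish [0.648 0.064 0.016]
120 40 [0.85 0.23 0.3 ]
190 105 [0.77 0.14 0.3 ]
500 60 [ 0.84 -0.24  0.3 ]
700 0 [ 0.92 -0.5   0.3 ]
```

```bash
cat >> h.py <<'E'
p0=np.array([.5793,-.1002,-.342])
def show(*T):
    "tool shift (cm) and turn from now to meter-frame points, tool vertical with its x along meter y; also where we are"
    from station import ctrl
    o=ctrl.get_obs();r=R.from_euler('xyz',o["eef_rot"]);e=np.array(o["ee_pos"]);rz=R.from_euler('z',p0[2])
    print("t",round(o["time_s"],2),"meter mm",(rz.inv().apply(e-[p0[0],p0[1],0])*1e3).round(1),"F",o["force"].round(2),"rot",o["eef_rot"].round(3),"w",round(o["grip_width"],3))
    tgt=R.from_euler('xyz',[np.pi,0,p0[2]+np.pi/2])
    print("turn",(r.inv()*tgt).as_rotvec().round(3))
    for q in T:print(q,(r.inv().apply(rz.apply(np.array(q)/1e3)+[p0[0],p0[1],0]-e)*100).round(2))
E
python3 -c "
from h import *
show((0,0,200),(0,0,120))"
```

```text
t 0.1 meter mm [-603.1  449.4  205. ] F [-0.43 -0.13 -0.55] rot [-3.142e+00  1.000e-03  1.272e+00] w 0.094
turn [-0.     0.001  0.043]
(0, 0, 200) [-47.5   58.31   0.54]
(0, 0, 120) [-47.49  58.31   8.54]
```

{"op": "play_rows", "data": {
  "steps": [
    [[-47.5,58.3,0.5,0,0,0.043,0],[-47.5,58.3,0.5,0,0,0.043,0],[-47.5,58.3,0.5,0,0,0.043,0],[-47.5,58.3,0.5,0,0,0.043,0],[-47.5,58.3,0.5,0,0,0.043,0],[-47.5,58.3,0.5,0,0,0.043,0],[-47.5,58.3,0.5,0,0,0.043,0],[-47.5,58.3,0.5,0,0,0.043,0],[-47.5,58.3,0.5,0,0,0.043,0],[-47.5,58.3,0.5,0,0,0.043,0],[-47.5,58.3,0.5,0,0,0.043,0],[-47.5,58.3,0.5,0,0,0.043,0],[-47.5,58.3,0.5,0,0,0.043,0],[-47.5,58.3,0.5,0,0,0.043,0],[-47.5,58.3,0.5,0,0,0.043,0],[-47.5,58.3,0.5,0,0,0.043,0],[-47.5,58.3,0.5,0,0,0.043,0],[-47.5,58.3,0.5,0,0,0.043,0],[-47.5,58.3,0.5,0,0,0.043,0],[-47.5,58.3,0.5,0,0,0.043,0]]
  ]
}}

```text
time_s: 1.77
ee_pos: [0.5793, -0.1018, 0.1991]
eef_rot: [-3.14, 0.001, 1.226]
force: [0.0, 0.2, -0.2]
grip_width: 0.0004
```

```bash
python3 -c "
from h import *
show((0,0,200),(0,0,90),(0,0,70))"
```

```text
t 1.77 meter mm [  0.5  -1.5 199.1] F [ 0.05  0.16 -0.21] rot [-3.140e+00  1.000e-03  1.226e+00] w 0.0
turn [-0.002  0.001 -0.002]
(0, 0, 200) [ 0.15 -0.05 -0.09]
(0, 0, 90) [ 0.16 -0.03 10.91]
(0, 0, 70) [ 0.16 -0.03 12.91]
```

{"op": "play_rows", "data": {
  "steps": [
    [[0.1,0,4,0,0,0,0],[0.1,0,8,0,0,0,0],[0.1,0,10,0,0,0,0],[0.1,0,11,0,0,0,0],[0.1,0,11.5,0,0,0,0],[0.1,0,11.8,0,0,0,0],[0.1,0,12.1,0,0,0,0],[0.1,0,12.4,0,0,0,0],[0.1,0,12.6,0,0,0,0],[0.1,0,12.6,0,0,0,0]]
  ]
}}

```text
time_s: 2.6
ee_pos: [0.5796, -0.1006, 0.075]
eef_rot: [-3.141, 0.001, 1.227]
force: [-8.4, 2.8, 11.6]
grip_width: 0.0007
```

```bash
python3 -c "
from h import *
show((0,0,70))"
```

```text
t 2.6 meter mm [ 0.4 -0.3 75. ] F [-8.36  2.79 11.56] rot [-3.141e+00  1.000e-03  1.227e+00] w 0.001
turn [-0.001  0.001 -0.002]
(0, 0, 70) [ 0.03 -0.04  0.5 ]
```

{"op": "play_rows", "data": {
  "steps": [
    [[0,0,0.3,0,0,0,0],[0,0,0.4,0,0,0,0],[0,0,0.4,0,0,0,0]]
  ]
}}

```text
time_s: 2.85
ee_pos: [0.5798, -0.1005, 0.0745]
eef_rot: [3.141, 0.001, 1.227]
force: [-17.2, 3.5, 28.9]
grip_width: 0.0008
```

The stop is firm at 29 N. I'll let go by moving up and forward, clear of the swing.

{"op": "play_rows", "data": {
  "steps": [
    [[0,-0.3,-3,0,0,0,0],[0,-2,-7,0,0,0,0],[0,-5,-10,0,0,0,0],[0,-6,-12,0,0,0,0],[0,-6,-12,0,0,0,0],[0,-6,-12,0,0,0,0],[0,-6,-12,0,0,0,0],[0,-6,-12,0,0,0,0],[0,-6,-12,0,0,0,0],[0,-6,-12,0,0,0,0],[0,-6,-12,0,0,0,0],[0,-6,-12,0,0,0,0],[0,-6,-12,0,0,0,0],[0,-6,-12,0,0,0,0],[0,-6,-12,0,0,0,0],[0,-6,-12,0,0,0,0]]
  ]
}}

```text
time_s: 4.18
ee_pos: [0.5233, -0.0802, 0.1945]
eef_rot: [3.141, 0.001, 1.227]
force: [-0.1, 0.3, -0.9]
grip_width: 0.0007
```

Run:
```python
from h import *
from station import ctrl
c=ctrl.camera("scene")["frame"];t=ctrl.camera("top")["frame"]
cv2.imwrite("pics/open.png",np.hstack([cv2.resize(c[120:260,180:350],None,fx=2.35,fy=2.35,interpolation=2),cv2.resize(t[105:245,195:340],None,fx=2.35,fy=2.35,interpolation=2)]))
show((20,0,90),(20,0,64))
```

```text
t 4.28 meter mm [-5.950e+01  1.000e-01  1.945e+02] F [-0.56 -0.48 -0.69] rot [3.141e+00 1.000e-03 1.227e+00] w 0.001
turn [ 0.001  0.001 -0.002]
(20, 0, 90) [ 0.02  7.94 10.46]
(20, 0, 64) [ 0.02  7.94 13.06]
```

View pics/open.png

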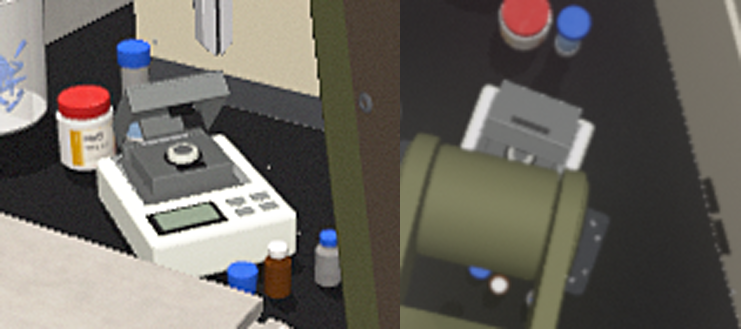

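The cover has popped open and seems to be still swinging (scene half, top edge at about (178,90)). The carrier is standing at (183,152). I'll wait briefly and check again.

{"op": "play_rows", "data": {
  "steps": [
    [[0,0,0,0,0,0,0],[0,0,0,0,0,0,0],[0,0,0,0,0,0,0],[0,0,0,0,0,0,0],[0,0,0,0,0,0,0],[0,0,0,0,0,0,0],[0,0,0,0,0,0,0],[0,0,0,0,0,0,0]]
  ]
}}

```text
time_s: 4.95
ee_pos: [0.5233, -0.0802, 0.1945]
eef_rot: [3.141, 0.001, 1.227]
force: [-0.7, 1.0, 0.0]
grip_width: 0.0006
```

Run:
```python
from h import *
from station import ctrl
C=ctrl.camera("scene");c=C["frame"]
cv2.imwrite("pics/open2.png",cv2.resize(c[130:230,190:320],None,fx=5,fy=5,interpolation=2))
rz=R.from_euler('z',p0[2]);P=lambda q:((proj(C,rz.apply(np.array(q)/1e3)+[p0[0],p0[1],0])-[190,130]+.5)*5-.5).round(0)
print("carrier",P((20,0,71)),P((20,0,69)))
for th in(.9,1.1,1.25,1.4,1.55):
    print(th,[P((70-(a*np.cos(th)-h*np.sin(th)),y,55+a*np.sin(th)+h*np.cos(th))) for a,h,y in((78,26,45),(78,26,-45))])
show()
```

```text
carrier [[339. 263.]] [[339. 267.]]
0.9 [array([[212., 128.]]), array([[417.,  90.]])]
1.1 [array([[199., 104.]]), array([[402.,  68.]])]
1.25 [array([[190.,  91.]]), array([[391.,  56.]])]
1.4 [array([[181.,  83.]]), array([[380.,  48.]])]
1.55 [array([[173.,  78.]]), array([[370.,  44.]])]
t 5.0 meter mm [-5.950e+01  1.000e-01  1.945e+02] F [-0.48 -0.41 -0.75] rot [3.141e+00 1.000e-03 1.227e+00] w 0.001
turn [ 0.001  0.001 -0.002]
```

View pics/open2.png

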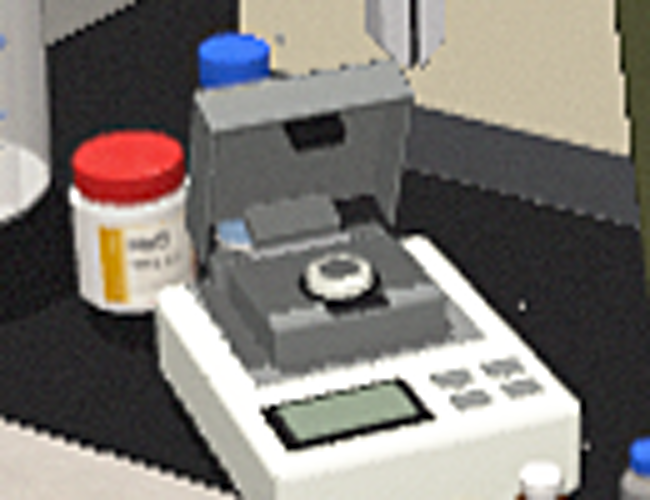

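The cover is fully open at about 1.35–1.4 rad, with its edge near (300,80). The carrier ring is at (340,272) and I predicted (339,267), so the pose fit is good. Now I'll press the carrier.

{"op": "play_rows", "data": {
  "steps": [
    [[0,4,2,0,0,0,0],[0,8,5,0,0,0,0],[0,7.95,9,0,0,0,0],[0,7.95,11.5,0,0,0,0],[0,7.95,12.2,0,0,0,0],[0,7.95,12.5,0,0,0,0],[0,7.95,12.8,0,0,0,0],[0,7.95,13,0,0,0,0],[0,7.95,13.2,0,0,0,0],[0,7.95,13.3,0,0,0,0],[0,7.95,13.3,0,0,0,0]]
  ]
}}

```text
time_s: 5.92
ee_pos: [0.599, -0.1072, 0.0642]
eef_rot: [3.138, 0.0, 1.227]
force: [-3.7, 1.3, 12.4]
grip_width: 0.0006
```

```bash
python3 -c "
from h import *
show()"
```

```text
t 5.92 meter mm [20.9  0.  64.2] F [-3.69  1.29 12.43] rot [3.138 0.    1.227] w 0.001
turn [ 0.004  0.    -0.002]
```

Carrier is at 64.2 mm with a firm reaction. I'll press a little harder to be sure it's home, then retreat up and look.

{"op": "play_rows", "data": {
  "steps": [
    [[0,0,0.3,0,0,0,0],[0,0,0.4,0,0,0,0],[0,0,0.4,0,0,0,0]]
  ]
}}

```text
time_s: 6.17
ee_pos: [0.5992, -0.1072, 0.064]
eef_rot: [3.136, 0.0, 1.227]
force: [-16.3, 2.5, 27.9]
grip_width: 0.0001
```

{"op": "play_rows", "data": {
  "steps": [
    [[0,0,-1,0,0,0,0],[0,-0.5,-5,0,0,0,0],[0,-4,-9,0,0,0,0],[0,-7,-13,0,0,0,0],[0,-7,-13,0,0,0,0],[0,-7,-13,0,0,0,0]]
  ]
}}

```text
time_s: 6.67
ee_pos: [0.5327, -0.083, 0.1991]
eef_rot: [3.128, -0.001, 1.228]
force: [0.6, 0.1, 1.7]
grip_width: 0.0004
```

Run:
```python
from h import *
from station import ctrl
C=ctrl.camera("scene");c=C["frame"]
cv2.imwrite("pics/home.png",cv2.resize(c[130:230,190:320],None,fx=5,fy=5,interpolation=2))
show((0,0,200),(115,0,195),(115,0,115))
```

```text
t 6.72 meter mm [-49.2   0.4 196.5] F [ 0.31 -0.28  0.16] rot [ 3.13  -0.     1.227] w 0.001
turn [ 0.011 -0.    -0.001]
(0, 0, 200) [-0.04  4.92 -0.3 ]
(115, 0, 195) [-0.02 16.42  0.33]
(115, 0, 115) [-0.02 16.33  8.33]
```

View pics/home.png

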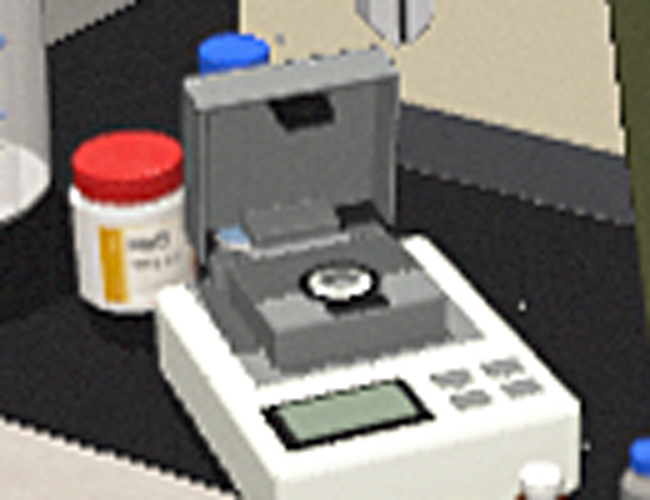

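The carrier is flush with the deck at (340,285) and the cover is open at about 1.4. Next I'll go over the top and down behind the cover.

{"op": "play_rows", "data": {
  "steps": [
    [[0,4,0,0.011,0,0,0],[0,8,0,0.011,0,0,0],[0,12,0,0.011,0,0,0],[0,15.5,0,0.011,0,0,0],[0,16.2,0,0.011,0,0,0],[0,16.2,1,0.011,0,0,0],[0,16.2,3,0.011,0,0,0],[0,16.2,5,0.011,0,0,0],[0,16.2,7,0.011,0,0,0],[0,16.2,8,0.011,0,0,0],[0,16.2,8,0.011,0,0,0]]
  ]
}}

```text
time_s: 7.63
ee_pos: [0.6849, -0.1376, 0.1147]
eef_rot: [-3.137, 0.0, 1.227]
force: [-0.2, -0.2, 0.5]
grip_width: 0.0003
```

Run:
```python
from h import *
from station import ctrl
C=ctrl.camera("scene");c=C["frame"]
cv2.imwrite("pics/behind.png",cv2.resize(c[90:230,180:330],None,fx=4,fy=4,interpolation=2))
a=68
show(*[(round(70-a*np.cos(t)+26*np.sin(t)+8,1),0,round(55+a*np.sin(t)+26*np.cos(t),1)) for t in (1.3,1.2,1.1,1,.9,.8,.7,.6,.5,.4,.3,.2,.1,0,-.095)])
```

```text
t 7.68 meter mm [112.9   0.2 117. ] F [-0.34 -0.34  0.6 ] rot [-3.14  -0.     1.227] w 0.001
turn [-0.002 -0.    -0.001]
(np.float64(84.9), 0, np.float64(127.5)) [-0.03 -2.8  -1.04]
(np.float64(77.6), 0, np.float64(127.8)) [-0.03 -3.53 -1.07]
(np.float64(70.3), 0, np.float64(127.4)) [-0.03 -4.26 -1.03]
(np.float64(63.1), 0, np.float64(126.3)) [-0.03 -4.98 -0.92]
(np.float64(56.1), 0, np.float64(124.4)) [-0.03 -5.68 -0.72]
(np.float64(49.3), 0, np.float64(121.9)) [-0.03 -6.36 -0.47]
(np.float64(42.7), 0, np.float64(118.7)) [-0.03 -7.02 -0.15]
(np.float64(36.6), 0, np.float64(114.9)) [-0.03 -7.63  0.23]
(np.float64(30.8), 0, np.float64(110.4)) [-0.04 -8.21  0.68]
(np.float64(25.5), 0, np.float64(105.4)) [-0.04 -8.74  1.18]
(np.float64(20.7), 0, np.float64(99.9)) [-0.04 -9.22  1.73]
(np.float64(16.5), 0, np.float64(94.0)) [-0.04 -9.64  2.32]
(np.float64(12.9), 0, np.float64(87.7)) [-0.04 -9.99  2.96]
(np.float64(10.0), 0, np.float64(81.0)) [ -0.04 -10.28   3.63]
(np.float64(7.8), 0, np.float64(74.4)) [ -0.04 -10.5    4.29]
```

View pics/behind.png

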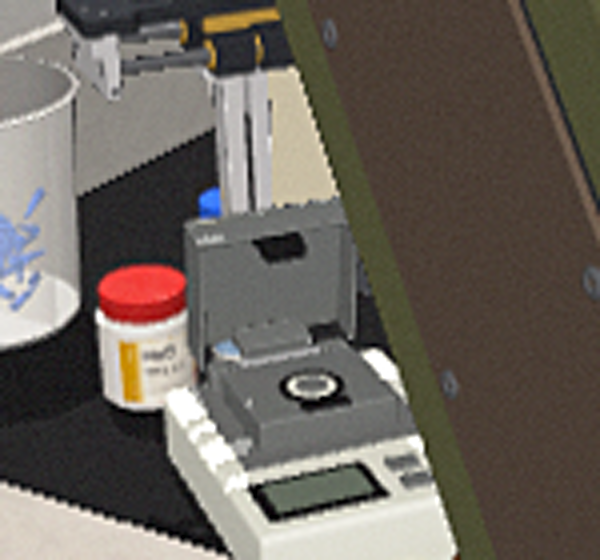

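The fingers are behind the cover, and the tube and jar are untouched. Now I'll swing the cover down.

{"op": "play_rows", "data": {
  "steps": [
    [[0,-1,0,0,0,0,0],[0,-2,-0.3,0,0,0,0],[0,-2.8,-0.6,0,0,0,0],[0,-3.5,-0.8,0,0,0,0],[0,-4.3,-0.9,0,0,0,0],[0,-5,-0.9,0,0,0,0],[0,-5.7,-0.7,0,0,0,0],[0,-6.4,-0.5,0,0,0,0],[0,-7,-0.15,0,0,0,0],[0,-7.6,0.2,0,0,0,0],[0,-8.2,0.7,0,0,0,0],[0,-8.7,1.2,0,0,0,0],[0,-9.2,1.7,0,0,0,0],[0,-9.6,2.3,0,0,0,0],[0,-9.6,2.3,0,0,0,0]]
  ]
}}

```text
time_s: 8.93
ee_pos: [0.5941, -0.1051, 0.0927]
eef_rot: [-3.137, -0.0, 1.228]
force: [-0.6, 0.2, 1.6]
grip_width: 0.0003
```

Run:
```python
from h import *
from station import ctrl
C=ctrl.camera("scene");c=C["frame"]
cv2.imwrite("pics/down.png",cv2.resize(c[90:230,180:330],None,fx=4,fy=4,interpolation=2))
show((5,0,85),(5,0,74.5))
```

```text
t 8.98 meter mm [16.2  0.4 93.4] F [-0.92  0.74  1.91] rot [-3.138 -0.     1.228] w 0.0
turn [-0.004 -0.    -0.001]
(5, 0, 85) [-0.04 -1.11  0.84]
(5, 0, 74.5) [-0.04 -1.11  1.89]
```

View pics/down.png

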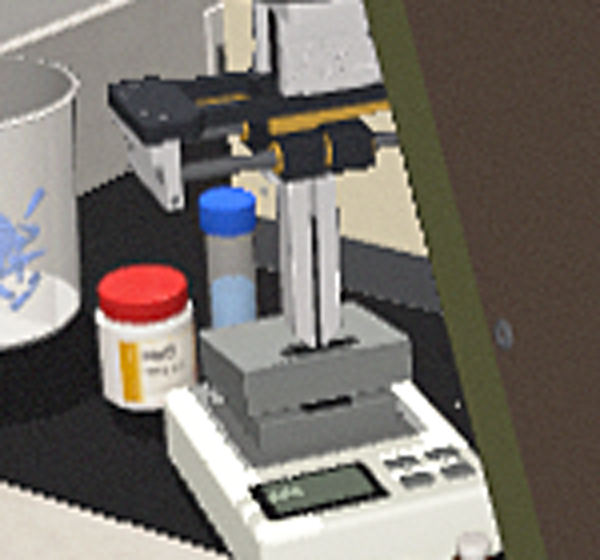

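The cover is nearly down under the fingertips, which are near the ribs at (318,350). Now I'll press to the stop.

{"op": "play_rows", "data": {
  "steps": [
    [[0,-0.5,0.4,0,0,0,0],[0,-0.9,0.8,0,0,0,0],[0,-1.1,1.2,0,0,0,0],[0,-1.1,1.6,0,0,0,0],[0,-1.1,1.9,0,0,0,0],[0,-1.1,2.1,0,0,0,0],[0,-1.1,2.2,0,0,0,0],[0,-1.1,2.2,0,0,0,0]]
  ]
}}

```text
time_s: 9.65
ee_pos: [0.5838, -0.1013, 0.0747]
eef_rot: [-3.137, 0.0, 1.228]
force: [-24.7, 5.3, 42.6]
grip_width: 0.0005
```

{"op": "play_rows", "data": {
  "steps": [
    [[0,0,-0.5,0,0,0,0],[0,0,-2,0,0,0,0],[0,-1,-6,0,0,0,0],[0,-4,-10,0,0,0,0],[0,-5,-12,0,0,0,0],[0,-5,-12,0,0,0,0],[0,-5,-12,0,0,0,0],[0,-5,-12,0,0,0,0],[0,-5,-12,0,0,0,0],[0,-5,-12,0,0,0,0],[0,-5,-12,0,0,0,0],[0,-5,-12,0,0,0,0]]
  ]
}}

```text
time_s: 10.65
ee_pos: [0.5371, -0.0847, 0.1941]
eef_rot: [-3.136, 0.0, 1.228]
force: [0.0, -0.6, -0.4]
grip_width: 0.0002
```

Run:
```python
from h import *
from station import ctrl
C=ctrl.camera("scene");c=C["frame"]
cv2.imwrite("pics/shut.png",cv2.resize(c[130:260,180:340],None,fx=4,fy=4,interpolation=2))
s=np.load("scene0.npz")["frame"]
d=cv2.absdiff(c,s).max(2);d[:, 300:]=0
print("diff>60 in meter area",[(n,int((d[v0:v1,u0:u1]>60).sum())) for n,v0,v1,u0,u1 in(("cover",165,210,228,286),("jar",155,195,202,230))])
show()
```

```text
diff>60 in meter area [('cover', 2), ('jar', 0)]
t 10.7 meter mm [-44.9   0.5 194.3] F [ 0.64 -0.51 -0.23] rot [-3.136  0.     1.228] w 0.0
turn [-0.005  0.    -0.001]
```

View pics/shut.png

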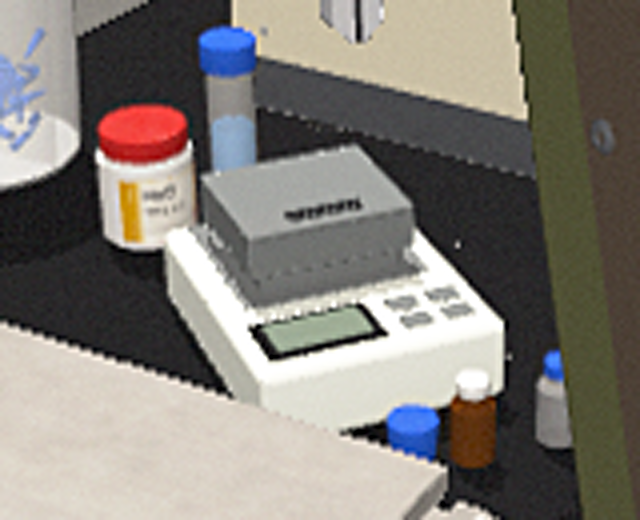

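The cover is latched shut and matches the first picture. Vials, stopper, jar and tube are standing where they were, and the hand is clear. I'm handing in now.

```bash
python3 -c "
from station import ctrl
print(ctrl.hand_in())"
```

```text
the job is handed in; nothing more can be done
None
```

The job is done and handed in at about 10.7 s of the 42 s allowed; the hand-in gave no verdict.

- **Opening:** I pressed the shut cover to its stop (29 N) and let go. It sprang open to about 1.4 rad with the hand clear.
- **Carrier:** I pressed it down until the fingertips read 64.0 mm, where fully home is 64 mm. The picture afterwards showed it flush with the deck.
- **Closing:** I swung the cover down from behind and pressed it to the stop at 74.7 mm. On release it stayed latched.

**Last checks:** About 1 s after release, the cover and jar looked the same as in the first picture. The stopper, tube and vials were standing where they had been. The hand was clear, with about zero force. I did not check the dish or the amber bottle again, but the arm never worked near them.

**Worth knowing:** the last press peaked at 42.6 N in the wrist reading, more than needed. It was on the fingertips only, so I don't expect it to count against the 40 N limit for the arm and gripper body. It is well under the 120 N wrist limit.

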